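Square up a shim pack and lock it in the tacking clamp

TASK

Stack the loose slotted shims (there may be two or three) flat on one another in the squaring corner and slide them tight against both fences so that their edges are flush, then lift the squared pack all together and set it down, still flush, on the clamp's anvil, in the middle between the steel dowels. Swing the yellow arm down onto the pack, hook the latch's wire loop over the keeper on the arm, and press the red lever right down until it locks over centre, so that the pack is held tight for tack welding. Do not disturb the calliper, the safety glasses or the marker.

Things in the scene. Friction and masses are not known exactly. Their poses are not given: they have to be found in the camera images.
- shim_1_center (a point): centre (half-way up) of a flat steel machine shim, 50 (x) x 80 (y) x 6 mm, about 0.15 kg. A 16 mm wide bolt slot runs in 44 mm from its +y end; the long sides and the -y end are full straight edges. Its y axis starts within 0.5 rad of world y. All alike; one of the three may be absent (None). Grip across the 50 mm
- shim_2_center (a point): centre (half-way up) of a flat steel machine shim, 50 (x) x 80 (y) x 6 mm, about 0.15 kg. A 16 mm wide bolt slot runs in 44 mm from its +y end; the long sides and the -y end are full straight edges. Its y axis starts within 0.5 rad of world y. All alike; one of the three may be absent (None). Grip across the 50 mm
- shim_3_center (a point): centre (half-way up) of a flat steel machine shim, 50 (x) x 80 (y) x 6 mm, about 0.15 kg. A 16 mm wide bolt slot runs in 44 mm from its +y end; the long sides and the -y end are full straight edges. Its y axis starts within 0.5 rad of world y. All alike; one of the three may be absent (None). Grip across the 50 mm
- corner: squaring corner, fixed: bare steel plate 94 (x) x 132 (y) x 8 mm with dark stop blocks, tops 32 mm above the table. Origin on the table under corner_home; the plate reaches to x = -45 and y = -66 mm. Long-side fence: two blocks with faces at x = +25 mm, a 38 mm wide gap between them (y = -19 to 19) for a finger. End fence: one block 44 mm wide, face at y = +40 mm
- corner_home (a point): on top of the squaring plate, 8 mm above the table: where the centre of the lowest shim's underside lies when it is tight against both fences, its y axis along the corner's y. Axes as corner
- clamp: tacking clamp, fixed: a blue base 84 (x) x 250 (y) x 8 mm that carries, from its +y to its -y end, the hinge lugs with the yellow arm, the anvil and the draw latch. Origin on the table under the anvil's centre. Arm, lever and loop all turn about axes parallel to its x, in its plane x = 0
- clamp_seat (a point): centre of the anvil's flat top, 20 mm above the table; axes as clamp. The anvil is 36 (x) x 78 (y) mm; the pack overhangs its long sides. Steel dowels stand round the pack, 4.5 mm clear of it: 7 mm thick, tops at z = 44 mm, at x = +-33, y = +-30 mm; 10 mm thick, top at z = 38 mm, at x = 0, y = -49.5 mm. Hinge lugs: from y = 44.5, 60 mm high. Latch lugs: from y = -95, 44 mm high
- clamp_arm (a joint): angle of the yellow arm, rad: at 0 it stands open, 2.0 rad up from level, leaning back to +y; grows as it comes down; 2.0 is level. On the pack it stops at about 2.05 (two shims) or 1.95 (three). Its hinge is stiff (0.2 N m), so it stays where it is left
- clamp_hinge (a point): axis of the arm's hinge, 50 mm above the table, 62 mm from the anvil's centre in the clamp's +y
- yellow_grip (a point): middle of the yellow arm 108 mm from its hinge, where it can be held across its 24 mm width (x). The arm is 10 mm thick and ends 130 mm from the hinge; a 16 mm steel roller across its underside, 62 mm from the hinge, is its foot. Own z: the arm's upper side; own -y: from the hinge along the arm
- keeper (a point): where the loop's bar lies when hooked: on the arm's upper side 110 mm from the hinge, just on the hinge side of the keeper, a steel hook 16 mm wide that stands 13 mm above the arm. Axes as yellow_grip. Hooked means that the bar's middle lies here at y = -4 to +22 mm and z under 8 mm
- latch_lever (a joint): angle of the red lever, rad: 0 is fully open (handle up, leaning 0.43 rad past upright towards the arm); grows as it swings away from the arm (to the clamp's -y) and down; 2.0 is fully down, level. Friction holds it where it is left; with the loop hooked it needs up to 6 N at the handle and snaps over centre at 1.7 to 1.8
- lever_pivot (a point): axis of the lever's pivot, 35 mm above the table, 105 mm from the anvil's centre in the clamp's -y
- lever_grip (a point): point on the lever's handle 52 mm from its pivot. The handle is 14 mm wide (x), 7 mm thick and ends 66 mm from the pivot
- latch_loop (a joint): angle of the wire loop about its pin on the lever, rad; grows as the loop swings over towards the arm (+y). The pin is 18 mm from the lever's pivot, 38 degrees below the handle as it lies when down, and moves with it. With the lever at 0: at 0 the loop leans 25 degrees from upright away from the arm; beyond about 0.8 it falls onto the arm by its weight
- loop_bar (a point): middle of the loop's cross-bar (8 mm thick, parallel to the clamp's x), 73.5 mm from the loop's pin. The loop is 42 mm wide outside and can be held across that or pushed. The bar can be drawn 15 mm further out against a spring (5 N, then 2.5 N per mm). With the lever fully open the bar lands about 10 mm past the keeper; pressing the lever draws it up to it
- calliper: steel calliper lying flat, 63 x 220 x 6 mm; leave it alone
- glasses: pair of safety glasses, 141 x 142 x 42 mm; leave them alone
- marker: black paint marker, 14 x 132 x 14 mm; leave it alone
There are look-alikes about, which are no part of the job. What is shaped like the part that bears shim_1_center but orange is not meant.

How it is judged:
By the outcome, as a careful person would: the job done as asked, in the order asked, and still so for the second after the job is handed in, with the robot touching nothing.
Of shim_1, shim_2, shim_3 only 2 to 3 are there at a start; the rules pass over those that are not, and their reading is None.
At some moment in a run one of shim_1, shim_2, shim_3 may be knocked a few centimetres aside while the robot is not near it.
It also fails if it takes over 210 s, if anything falls off the work surface, if the arm or the gripper's body presses on something with over 40 N, if the wrist force passes 120 N, or if a joint passes its speed limit or range.

ROBOT

A 6-joint arm with a two-finger parallel gripper is mounted at the origin on a cart in front of the work surface, level with it; the furniture and walls round the work are solid. World frame = base frame: x ahead of the robot, y to its left, z up, the work surface at z = 0. Lengths are in m, angles in rad, forces in N, time in s.
With the tool pointing down it reaches from about 0.225 to 0.875 m from the base axis. Payload 3.4 kg.
Tool frame: the origin (TCP) lies midway between the tips of the shut fingers; the grasp point (between the pads) lies 19 mm behind it; z points along the fingers, y is the line along which they close (so a half turn about z gives the same grasp; the last joint's range is limited). The gripper opens to 85 mm and grips with 20 to 120 N. Pads are 22 mm wide; open, the fingers measure 114 mm over their backs; the gripper's body (76 mm by 85 mm) begins 54 mm behind the grasp point. The pads swing forward as they close: fully open they stand 13 mm farther back than shut.
Start: joints at [-1.427, 0.276, 1.505, -0, 1.361, -0.121], TCP at [0.15, -0.555, 0.231] pointing down, gripper open.
Joint ranges: [-2.89, 2.89], [-0.75, 2.08], [0.22, 2.7], [-1.18, 4.32], [0.11, 2.71], [-2.7, 2.7]. Speed limits (rad/s): [2.57, 2.57, 3.14, 3.14, 3.14, 3.14].

INTERFACE

Orientations are given as a unit quaternion [w, x, y, z].
In Python, from rig import * gives the robot as it stands.
- The arm moves only by the tool apply_moves, never from a script. Its argument "steps" is one flat list of numbers, 4 for each row, row after row: the shift along the world's x, y, z in cm, then the turn about the world's z in degrees. A call has 1 to 8 rows; each row is the pose to reach, as a shift and turn from the pose commanded when the call began; what a row does not reach only later rows make up. A row lasts 1/12 s, in which the tool goes at most 41.7 mm and 7.16 degrees, less where a joint would pass 70% of its speed; a pose out of reach is approached as far as the arm can. A call with a gripper value outside its range is refused whole. "jaw" is the closure in counts, from 0 (fully open) to 255 (shut), set as the call begins (left out, the last holds). The fingers move at their own pace and stop on an object; "newtons" is the grip in N (left out, the last holds). Time passes only in rows, so rows that repeat a pose let the fingers close. It gives the time, the measured TCP pose, the force, the opening and the grip force at its end, in the units of the state.
- get_state(): the state, without advancing time (a new reading comes with each control period).
- get_image(name): name is "scene" or "top"; returns the picture (420x560x3 uint8, red, green, blue); there is no depth.
- calibration(name): a dict with "fx", "fy", "cx", "cy" (pixels), "xyz" and "rotation" of the camera in the world. Camera axes: x right, y up, looking along -z (the intrinsics and any distortion apply to the point x, -y, -z); pixel columns grow to the right and rows downward; lengths in m; the calibration is good to about 2 mm. A picture is of the moment at which its call begins. calibration takes no time and is no camera call.
- sign_off(): hands the job in; it is judged then, once.
The state is a dict: "clock": time; "qpos": joint angles; "qd": joint speeds; "effort": joint torques, N m; "position": TCP position; "ee_rot": TCP orientation; "contact_force": force on the tool from outside, world axes, zero at the start; "moment": the same for the moment, N m; "width": finger opening in m; "gripper_force": force on a finger pad.
Only numpy, scipy, OpenCV 4.12 (cv2) and the standard library are available. Lean on these libraries where they do the work, as an engineer would, in place of code of your own. Each camera call takes 0.05 s, during which the arm holds its last target. There are 200 camera calls.

## Working session

There is one attempt and no reset: what is moved stays moved. The work goes in short steps, Python scripts to look and compute and a tool call to move; the robot and the scene stay as the last step left them, time stands still between calls to the robot, and variables do not carry over. Pictures are saved under pics/ and viewed, at most 14 in all, crops included, and the job is handed in when it is done.

Besides the shell and the picture viewer there is one more tool, called after "Request:" in YAML: its name, and indented under it one key for each argument. apply_moves: Moves the arm, as the interface text tells. Its arguments: {"type":"object","properties":{"steps":{"type":"array","items":{"type":"number"}},"jaw":{"type":"number"},"newtons":{"type":"number"}},"required":["steps"]}

```bash
mkdir -p pics; ls; python3 - <<'E'
from rig import *
import cv2
for n in("scene","top"):
    im=get_image(n); cv2.imwrite(f"pics/{n}0.png",cv2.cvtColor(im,cv2.COLOR_RGB2BGR)); print(calibration(n))
print(get_state())
E
```

```text
pics
{'fx': 408.0380989421999, 'fy': 408.0380989421999, 'cx': 280.6029638730965, 'cy': 211.8134833947884, 'xyz': array([-0.46108877,  0.21953731,  0.86452503]), 'rotation': array([-0.58265328, -0.30746698,  0.3438224 ,  0.66915273])}
{'fx': 399.9746063842436, 'fy': 399.9746063842436, 'cx': 279.3340727058327, 'cy': 197.85151833377523, 'xyz': array([0.51223749, 0.1022541 , 1.06817144]), 'rotation': array([ 0.71168201,  0.03742673, -0.03477925, -0.70064139])}
{'clock': 0.1, 'qpos': array([-1.42698437e+00,  2.76503940e-01,  1.50601387e+00, -6.51056589e-06,
        1.36069752e+00, -1.21016235e-01]), 'qd': array([ 0.0004295 , -0.00404291, -0.00339168,  0.00183426,  0.00054517,
       -0.00078281]), 'effort': array([ 1.46762704e-03, -4.17698801e+01, -2.46405995e+01, -2.26517959e-04,
        5.88732961e-03, -9.50877734e-06]), 'position': array([ 0.15041731, -0.55448402,  0.23053915]), 'ee_rot': array([-8.11248159e-04,  9.91245639e-01,  1.32028122e-01, -1.24302509e-05]), 'contact_force': array([-0.89459451, -0.02991464,  0.52754838]), 'moment': array([-0.03568026,  0.02654559,  0.0546843 ]), 'gripper_force': 0.0, 'width': 0.08499850284828069}
```

View pics/scene0.png

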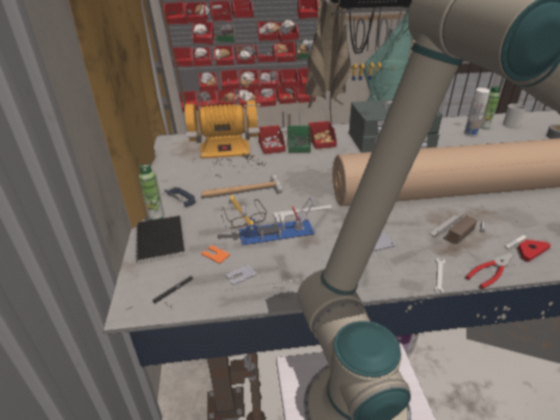

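View pics/top0.png

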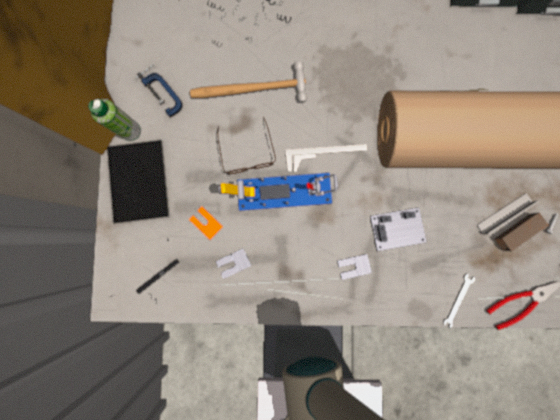

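The top view (up = world +x, left = +y) shows grey slotted plates at (235,262) and (354,267). The orange look-alike is at (206,222), the corner at (398,230) and the clamp at (285,190). I'll enlarge to confirm.

```bash
python3 - <<'E'
import cv2
im=cv2.imread("pics/top0.png")[150:290,180:440]
cv2.imwrite("pics/c0.png",cv2.resize(im,None,fx=3,fy=3,interpolation=cv2.INTER_CUBIC))
E
```

```text
(no output)
```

View pics/c0.png

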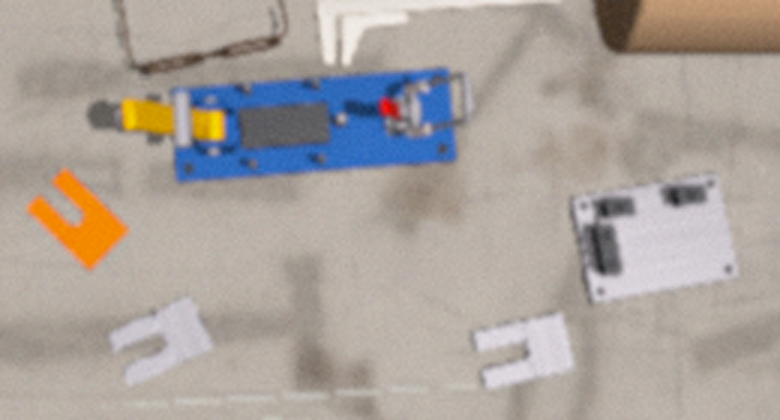

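The two real shims are the light steel plates at crop (160,340) and (523,350), slots toward +y. The orange one at (75,220) is the decoy. The corner's long fence is at +x and its end fence at +y. The clamp's hinge is at +y with the arm open, and the lever and loop are at the -y end.

```bash
cat > h.py <<'E'
import numpy as np, cv2
from rig import *
from scipy.spatial.transform import Rotation as R
def cam(n):
    c=calibration(n); q=c["rotation"]; return c,R.from_quat([q[1],q[2],q[3],q[0]]).as_matrix(),np.array(c["xyz"])
def toplane(n,px,z):
    c,M,o=cam(n); px=np.atleast_2d(px).astype(float)
    d=np.c_[(px[:,0]-c["cx"])/c["fx"],-(px[:,1]-c["cy"])/c["fy"],-np.ones(len(px))]@M.T
    return (o+d*((z-o[2])/d[:,2])[:,None])
def project(n,P):
    c,M,o=cam(n); p=(np.atleast_2d(P)-o)@M
    return np.c_[c["cx"]+c["fx"]*p[:,0]/-p[:,2],c["cy"]-c["fy"]*p[:,1]/-p[:,2]]
def grab(n,name=None):
    im=cv2.cvtColor(get_image(n),cv2.COLOR_RGB2BGR)
    if name: cv2.imwrite(f"pics/{name}.png",im)
    return im
def crop(im,box,f,name):
    x0,y0,x1,y1=box; cv2.imwrite(f"pics/{name}.png",cv2.resize(im[y0:y1,x0:x1],None,fx=f,fy=f,interpolation=cv2.INTER_CUBIC))
def steel(im,k=4):
    b,g,r=[cv2.resize(x,None,fx=k,fy=k,interpolation=cv2.INTER_CUBIC).astype(int) for x in cv2.split(im)]
    return ((b-r>-2)&(r>140)).astype(np.uint8),k
def rects(mask,k,n,z,amin,roi=None):
    out=[]
    for c in cv2.findContours(mask,cv2.RETR_EXTERNAL,cv2.CHAIN_APPROX_NONE)[0]:
        if cv2.contourArea(c)<amin*k*k: continue
        p=(c[:,0,:]+.5)/k-.5
        w=toplane(n,p,z)[:,:2].astype(np.float32)
        (cx,cy),(a,b),ang=cv2.minAreaRect(w*1000)
        if a>b: a,b=b,a; ang+=90   # ang: direction of a (short) axis
        t=(ang+90)%180-90
        out.append((p.mean(0).round(),[round(cx,1),round(cy,1)],[round(a,1),round(b,1)],round(t,1)))
    return out
E
python3 - <<'E'
from h import *
im=cv2.imread("pics/top0.png")
m,k=steel(im)
for r in rects(m,k,"top",.006,100): print(r)
print("corner at z=8"); [print(r) for r in rects(m,k,"top",.008,800)]
b,g,r=[cv2.resize(x,None,fx=k,fy=k,interpolation=cv2.INTER_CUBIC).astype(int) for x in cv2.split(im)]
mb=((b>130)&(b-r>60)).astype(np.uint8)
print("blue");[print(r) for r in rects(mb,k,"top",.008,200)]
c=np.array([[580,140],[590,350]])
E
```

```text
(array([367., 396.]), [108.1, -124.8], [70.1, 79.5], -87.7)
(array([458., 301.]), [358.8, -362.0], [21.4, 137.3], 62.5)
(array([353., 266.]), [443.5, -91.3], [50.3, 80.1], 14.0)
(array([232., 263.]), [447.5, 226.5], [49.9, 79.2], 26.0)
(array([396., 226.]), [543.7, -207.5], [93.7, 131.4], 10.6)
corner at z=8
(array([396., 226.]), [543.6, -207.0], [93.5, 131.2], 10.6)
blue
(array([284., 191.]), [639.2, 95.0], [82.9, 248.7], 5.2)
```

```bash
python3 - <<'E'
from h import *
im=cv2.imread("pics/top0.png")
k=4
b,g,r=[cv2.resize(x,None,fx=k,fy=k,interpolation=cv2.INTER_CUBIC).astype(int) for x in cv2.split(im)]
md=((b<115)&(abs(b-r)<45)&(r<115)).astype(np.uint8)
m2=np.zeros_like(md); m2[180*k:203*k,258*k:293*k]=md[180*k:203*k,258*k:293*k]
m2=cv2.morphologyEx(m2,cv2.MORPH_OPEN,np.ones((13,13)))
for q in rects(m2,k,"top",.020,100): print(q)
# predicted anvil from base centre
yaw=np.radians(5.2)
for off in(.020,.025,.03): print(off, .6392-np.sin(yaw)*off, .095+np.cos(yaw)*off)
E
```

```text
(array([274., 191.]), [636.5, 120.9], [33.8, 76.4], 5.5)
0.02 0.6373873483960444 0.11491768797231941
0.025 0.6369341854950555 0.11989710996539926
0.03 0.6364810225940666 0.12487653195847911
```

Request:
apply_moves:
  steps: [29.4,45.9,0,88.8,29.4,45.9,0,88.8,29.4,45.9,0,88.8,29.4,45.9,0,88.8,29.4,45.9,0,88.8,29.4,45.9,0,88.8,29.4,45.9,0,88.8,29.4,45.9,0,88.8]
  jaw: 70
  newtons: 30

```text
clock: 0.77
position: [0.3306, -0.2723, 0.2311]
ee_rot: [-0.0, 0.805, 0.593, 0.0]
contact_force: [0.1, 0.1, -0.6]
width: 0.0619
gripper_force: 0.0
```

Request:
apply_moves:
  steps: [11.4,17.7,0,31.3,11.4,17.7,0,31.3,11.4,17.7,0,31.3,11.4,17.7,0,31.3,11.4,17.7,0,31.3,11.4,17.7,-8,31.3,11.4,17.7,-15,31.3,11.4,17.7,-15,31.3]

```text
clock: 1.43
position: [0.445, -0.0963, 0.1055]
ee_rot: [0.001, 0.616, 0.788, 0.0]
contact_force: [0.7, -0.7, -1.1]
width: 0.0619
gripper_force: 0.0
```

Request:
apply_moves:
  steps: [0,0,-4,0,0,0,-8,0,0,0,-9.5,0,0,0,-10.2,0,0,0,-10.4,0,0,0,-10.55,0,0,0,-10.55,0,0,0,-10.55,0]

```text
clock: 2.1
position: [0.4454, -0.098, 0.0021]
ee_rot: [0.002, 0.617, 0.787, 0.001]
contact_force: [0.7, -0.3, 0.7]
width: 0.0618
gripper_force: 0.0
```

Request:
apply_moves:
  steps: [0,0.2,-0.1,0,0,0.2,-0.2,0,0,0.2,-0.3,0,0,0.2,-0.4,0,0,0.2,-0.4,0]

```text
clock: 2.52
position: [0.4441, -0.0955, -0.0032]
ee_rot: [0.0, 0.617, 0.787, 0.0]
contact_force: [-0.0, -0.5, 0.2]
width: 0.0619
gripper_force: 0.0
```

Request:
apply_moves:
  steps: [0,0,0,0,0,0,0,0,0,0,0,0,0,0,0,0,0,0,0,0,0,0,0,0]
  jaw: 130
  newtons: 30

```text
clock: 3.02
position: [0.4442, -0.0956, -0.0028]
ee_rot: [0.0, 0.617, 0.787, 0.0]
contact_force: [-0.6, 0.3, 4.8]
width: 0.0492
gripper_force: 34.9
```

Request:
apply_moves:
  steps: [0,0,0,0,0,0,0,0,0,0,0,0,-0.1,0.4,0,0,-0.1,0.4,0,0,-0.1,0.4,0,0]
  jaw: 85

```text
clock: 3.52
position: [0.4429, -0.0912, -0.0033]
ee_rot: [-0.0, 0.617, 0.787, -0.0]
contact_force: [0.6, 0.4, -0.3]
width: 0.0569
gripper_force: 0.0
```

Request:
apply_moves:
  steps: [0,0,0.05,0,0,0,0.05,0,0,0,0.05,0,0,0,0.05,0,0,0,0.05,0,0,0,1.5,0,0,0,4,0,0,0,5.5,0]
  jaw: 140
  newtons: 40

```text
clock: 4.18
position: [0.4432, -0.0916, 0.0527]
ee_rot: [0.0, 0.617, 0.787, -0.0]
contact_force: [0.5, -0.2, -1.7]
width: 0.0485
gripper_force: 42.2
```

Request:
apply_moves:
  steps: [3,-3.9,0,-3.4,6,-7.8,0,-3.4,9.4,-12.2,0,-3.4,9.4,-12.2,0,-3.4,9.4,-12.2,0,-3.4,9.4,-12.2,-2,-3.4,9.4,-12.2,-4,-3.4,9.4,-12.2,-4.2,-3.4]

```text
clock: 4.85
position: [0.5349, -0.2121, 0.007]
ee_rot: [-0.003, 0.64, 0.768, -0.0]
contact_force: [-1.3, -0.3, -2.1]
width: 0.0481
gripper_force: 48.8
```

```bash
python3 - <<'E'
from h import *
im=grab("top","t1"); s=grab("scene","s1")
a=cv2.resize(im[170:290,340:460],None,fx=5,fy=5,interpolation=cv2.INTER_CUBIC)
cv2.imwrite("pics/c1.png",a)
print(get_state()["position"],get_state()["contact_force"])
E
```

```text
[ 0.53570918 -0.21288285  0.00860694] [-0.06150499  0.23679362 -2.02768492]
```

View pics/c1.png

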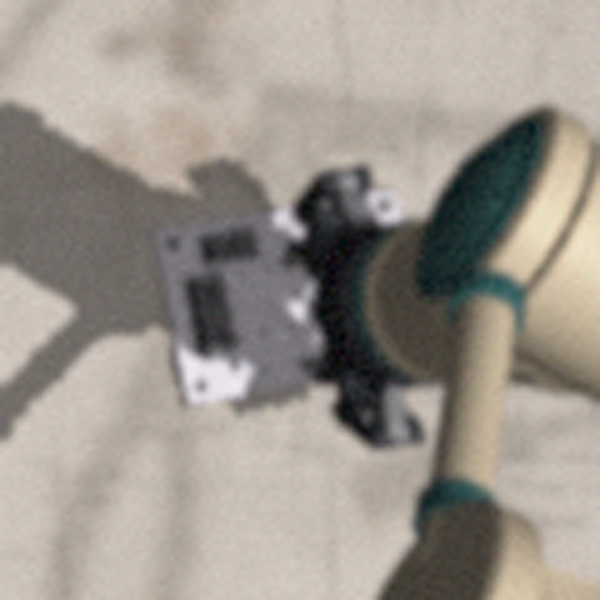

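The gripper, at about (380,290) in the crop, hides the plate's right half because of parallax. The blocks at (230,245) and (210,315) are clear of it. Now lowering.

Request:
apply_moves:
  steps: [0,0,-0.2,0,0,0,-0.35,0,0,0,-0.45,0,0,0,-0.45,0,0,0,-0.45,0]

```text
clock: 5.37
position: [0.5373, -0.2136, 0.0057]
ee_rot: [0.0, 0.64, 0.768, 0.0]
contact_force: [-0.4, -0.3, -1.8]
width: 0.0482
gripper_force: 48.8
```

Request:
apply_moves:
  steps: [0,0,-0.1,0,0,0,-0.15,0,0,0,-0.2,0,0,0,-0.2,0,0,0,-0.2,0]

```text
clock: 5.78
position: [0.5374, -0.2137, 0.0054]
ee_rot: [0.001, 0.64, 0.768, 0.0]
contact_force: [-2.5, 1.6, 10.3]
width: 0.0482
gripper_force: 52.0
```

Request:
apply_moves:
  steps: [0.2,0.04,0.1,0,0.35,0.06,0.1,0,0.5,0.09,0.1,0,0.6,0.11,0.1,0,0.7,0.13,0.1,0,0.7,0.13,0.1,0,0.7,0.13,0.1,0]

```text
clock: 6.37
position: [0.5412, -0.2129, 0.0055]
ee_rot: [-0.002, 0.64, 0.769, -0.002]
contact_force: [-10.4, -2.6, 11.5]
width: 0.0481
gripper_force: 59.4
```

Request:
apply_moves:
  steps: [-0.04,0.2,0,0,-0.07,0.4,0,0,-0.1,0.55,0,0,-0.13,0.7,0,0,-0.13,0.7,0,0,-0.13,0.7,0,0]

```text
clock: 6.87
position: [0.542, -0.21, 0.0055]
ee_rot: [0.002, 0.64, 0.769, -0.003]
contact_force: [-7.6, -12.8, 6.0]
width: 0.0488
gripper_force: 51.3
```

Request:
apply_moves:
  steps: [0,0,0,0,0,0,0,0,0,0,0,0,0,0,0,0,0,0,2,0,0,0,5,0,0,0,9,0,0,0,13,0]
  jaw: 75

```text
clock: 7.53
position: [0.5423, -0.2043, 0.1348]
ee_rot: [-0.001, 0.64, 0.768, -0.0]
contact_force: [0.4, -0.8, -0.9]
width: 0.0602
gripper_force: 0.0
```

```bash
python3 - <<'E'
from h import *
im=grab("top","t2")
m,k=steel(im)
for r in rects(m,k,"top",.006,100): print(r)
print(get_state()["position"])
crop(im,(340,170,460,290),5,"c2")
E
```

```text
(array([330., 395.]), [105.6, -27.0], [86.8, 267.7], -0.3)
(array([232., 263.]), [447.4, 226.4], [49.5, 80.2], 26.1)
(array([396., 230.]), [542.5, -202.1], [92.6, 121.1], 10.6)
[ 0.54739088 -0.20682269  0.14396599]
```

Request:
apply_moves:
  steps: [-9.5,43.1,0,15.4,-9.5,43.1,0,15.4,-9.5,43.1,0,15.4,-9.5,43.1,0,15.4,-9.5,43.1,0,15.4,-9.5,43.1,0,15.4,-9.5,43.1,0,15.4,-9.5,43.1,0,15.4]

```text
clock: 8.25
position: [0.4703, 0.1225, 0.1343]
ee_rot: [0.0, 0.532, 0.847, 0.0]
contact_force: [0.6, -0.3, 0.5]
width: 0.0601
gripper_force: 0.0
```

Request:
apply_moves:
  steps: [-1,4,0,0.3,-2,8,0,0.3,-2.3,10.4,-2,0.3,-2.3,10.4,-6,0.3,-2.3,10.4,-10,0.3,-2.3,10.4,-12,0.3,-2.3,10.4,-12,0.3,-2.3,10.4,-12,0.3]
  jaw: 70

```text
clock: 8.92
position: [0.4474, 0.2245, 0.0135]
ee_rot: [-0.001, 0.529, 0.848, -0.001]
contact_force: [0.3, -0.1, 0.5]
width: 0.062
gripper_force: 0.0
```

Request:
apply_moves:
  steps: [0,0,-0.5,0,0,0,-1,0,0,0,-1.4,0,0,0,-1.65,0,0,0,-1.65,0,0,0,-1.65,0]

```text
clock: 9.42
position: [0.4482, 0.2243, -0.0019]
ee_rot: [0.0, 0.53, 0.848, 0.0]
contact_force: [0.2, -0.2, 0.0]
width: 0.0619
gripper_force: 0.0
```

Request:
apply_moves:
  steps: [0,0,0,0,0,0,0,0,0,0,0,0,0,0,0,0,0,0,0,0,0,0,0.05,0,0,0,0.1,0,0,0,0.1,0]
  jaw: 140
  newtons: 40

```text
clock: 10.08
position: [0.4479, 0.2242, -0.0013]
ee_rot: [-0.0, 0.529, 0.848, -0.0]
contact_force: [-0.2, 0.6, -1.0]
width: 0.0486
gripper_force: 41.4
```

Request:
apply_moves:
  steps: [0,0,3,0,0,0,6,0,0.8,-4,7,-3,1.6,-8,7,-6,2.4,-12,7,-8,3.2,-16,7,-10,4,-20,7,-12,4.8,-24,7,-14]

```text
clock: 10.75
position: [0.4958, -0.0174, 0.0687]
ee_rot: [-0.0, 0.629, 0.777, -0.0]
contact_force: [0.4, -0.0, -1.6]
width: 0.0483
gripper_force: 42.4
```

Request:
apply_moves:
  steps: [0.9,-4,0,-1.5,1.7,-8,0,-1.5,2.6,-12,0,-1.5,3.5,-16,0,-1.5,4.3,-20.1,0,-1.5,4.3,-20.1,0,-1.5,4.3,-20.1,0,-1.5,4.3,-20.1,0,-1.5]

```text
clock: 11.42
position: [0.5381, -0.2163, 0.068]
ee_rot: [-0.001, 0.639, 0.769, 0.0]
contact_force: [-0.6, 0.8, -1.3]
width: 0.0482
gripper_force: 42.4
```

Request:
apply_moves:
  steps: [0,0,-2,0,0,0,-4,0,0,0,-4.9,0,0,0,-5.2,0,0,0,-5.5,0,0,0,-5.5,0,0,0,-5.5,0]

```text
clock: 12.0
position: [0.538, -0.214, 0.0136]
ee_rot: [-0.002, 0.639, 0.769, 0.001]
contact_force: [0.7, 5.6, -4.3]
width: 0.0483
gripper_force: 44.9
```

Request:
apply_moves:
  steps: [0,0,0,0,0,0,0,0]

```text
clock: 12.17
position: [0.538, -0.214, 0.0136]
ee_rot: [-0.002, 0.639, 0.769, 0.001]
contact_force: [0.2, 4.8, -4.2]
width: 0.0485
gripper_force: 44.9
```

```bash
python3 - <<'E'
from h import *
s=grab("scene","s3"); t=grab("top","t3")
u,v=project("scene",[.542,-.21,.02])[0].astype(int); print(u,v)
a=cv2.resize(s[v-40:v+40,u-50:u+50],None,fx=6,fy=6,interpolation=cv2.INTER_CUBIC)
b=cv2.resize(cv2.imread("pics/c2.png"),None,fx=.0+.8,fy=.8)
b=cv2.copyMakeBorder(b[:480],0,max(0,480-b.shape[0]),0,0,cv2.BORDER_CONSTANT)
cv2.imwrite("pics/c3.png",cv2.resize(np.hstack([a,b]),None,fx=.72,fy=.72))
E
```

```text
372 237
```

View pics/c3.png

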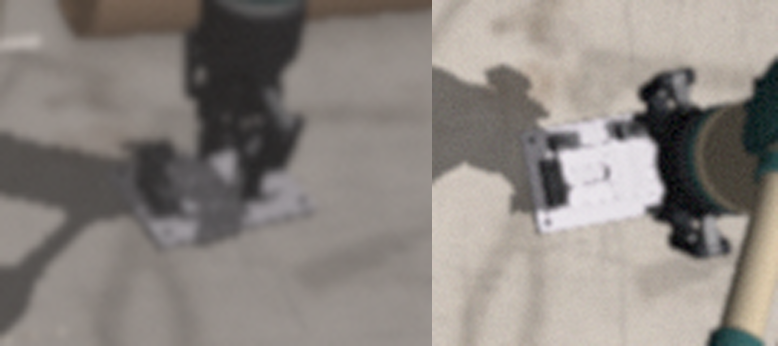

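The right panel shows A on the plate, up against the end block at (555,180) and under the long-side blocks. The left panel shows B held above it at about (190,180). I'll raise it a little to see whether the side force disappears.

Request:
apply_moves:
  steps: [0,0,0.5,0,0,0,0.8,0,0,0,0.8,0,0,0,0.8,0]

```text
clock: 12.6
position: [0.5375, -0.2146, 0.022]
ee_rot: [-0.002, 0.639, 0.769, 0.0]
contact_force: [-1.4, 6.6, -4.0]
width: 0.0482
gripper_force: 45.8
```

Request:
apply_moves:
  steps: [0,0.1,0,0,0,0.2,0,0,0,0.2,0,0,0,0.2,0,0]

```text
clock: 12.93
position: [0.5384, -0.2141, 0.0221]
ee_rot: [-0.001, 0.639, 0.769, -0.0]
contact_force: [-3.0, 3.6, -1.4]
width: 0.0481
gripper_force: 45.7
```

Request:
apply_moves:
  steps: [-0.2,0.1,0,0,-0.2,0.1,0,0,-0.2,0.1,0,0,-0.2,0.1,0,0]

```text
clock: 13.27
position: [0.5379, -0.2142, 0.0223]
ee_rot: [0.001, 0.639, 0.769, 0.0]
contact_force: [-0.4, 2.5, -0.4]
width: 0.048
gripper_force: 43.9
```

Request:
apply_moves:
  steps: [0,0.1,0,0,0,0.1,0,0,0,0.1,-0.3,0,0,0.1,-0.6,0,0,0.1,-0.8,0,0,0.1,-0.95,0,0,0.1,-0.95,0]

```text
clock: 13.85
position: [0.5372, -0.213, 0.0126]
ee_rot: [0.0, 0.639, 0.769, -0.0]
contact_force: [-0.8, 0.2, 1.7]
width: 0.0485
gripper_force: 43.0
```

Request:
apply_moves:
  steps: [0.2,0.04,0,0,0.35,0.06,0,0,0.5,0.09,0,0,0.6,0.11,0,0,0.7,0.13,0,0,0.7,0.13,0,0,0.7,0.13,0,0]

```text
clock: 14.43
position: [0.5422, -0.2118, 0.0126]
ee_rot: [-0.001, 0.638, 0.77, -0.001]
contact_force: [-6.9, -2.8, 7.8]
width: 0.0486
gripper_force: 43.5
```

Now +y to the end fence.

Request:
apply_moves:
  steps: [-0.04,0.2,0,0,-0.07,0.4,0,0,-0.1,0.55,0,0,-0.1,0.55,0,0,-0.1,0.55,0,0]

```text
clock: 14.85
position: [0.5421, -0.2105, 0.0127]
ee_rot: [0.002, 0.637, 0.77, -0.004]
contact_force: [-7.5, -13.4, 3.2]
width: 0.0485
gripper_force: 43.0
```

Request:
apply_moves:
  steps: [0,0,0,0,0,-0.1,0,0,-0.1,-0.25,0,0,-0.1,-0.25,0,0,-0.1,-0.25,-0.3,0,-0.1,-0.25,-0.55,0,-0.1,-0.25,-0.55,0,-0.1,-0.25,-0.55,0]
  jaw: 85

```text
clock: 15.52
position: [0.542, -0.2081, 0.0065]
ee_rot: [-0.0, 0.639, 0.769, 0.0]
contact_force: [0.1, 0.0, 0.5]
width: 0.057
gripper_force: 0.0
```

Request:
apply_moves:
  steps: [0,0,0,0,0,0,0,0,0,0,0,0,0,0,0,0,0.15,0.03,0,0,0.3,0.06,0,0,0.3,0.06,0,0,0.3,0.06,0,0]
  jaw: 135
  newtons: 25

```text
clock: 16.18
position: [0.5416, -0.2082, 0.0069]
ee_rot: [-0.002, 0.638, 0.77, -0.002]
contact_force: [-9.6, -3.5, 7.6]
width: 0.0492
gripper_force: 28.3
```

Request:
apply_moves:
  steps: [-0.03,0.15,0,0,-0.05,0.3,0,0,-0.07,0.4,0,0,-0.07,0.4,0,0,-0.07,0.4,0,0]

```text
clock: 16.6
position: [0.5417, -0.2082, 0.0069]
ee_rot: [0.0, 0.638, 0.77, -0.004]
contact_force: [-10.3, -12.7, 3.2]
width: 0.0491
gripper_force: 27.8
```

Request:
apply_moves:
  steps: [0,0,0,0,-0.15,-0.3,0,0,-0.15,-0.3,0,0,-0.15,-0.3,0,0,-0.15,-0.3,2,0,-0.15,-0.3,5,0,-0.15,-0.3,5,0,-0.15,-0.3,5,0]
  jaw: 80

```text
clock: 17.27
position: [0.5447, -0.2071, 0.0586]
ee_rot: [0.002, 0.639, 0.769, 0.001]
contact_force: [-0.2, -0.1, 0.1]
width: 0.0587
gripper_force: 0.0
```

Request:
apply_moves:
  steps: [0.5,-3,0,0,1.1,-6,0,0,1.1,-6,0,0,1.1,-6,0,0,1.1,-6,0,0,1.1,-6,0,0,1.1,-6,0,0,1.1,-6,0,0]
  jaw: 255

```text
clock: 17.93
position: [0.5536, -0.2658, 0.0567]
ee_rot: [-0.0, 0.639, 0.77, 0.0]
contact_force: [0.3, -1.1, 1.0]
width: -0.0
gripper_force: 0.0
```

Request:
apply_moves:
  steps: [0,-0.2,-2.5,0,0,-0.2,-4.2,0,0,-0.2,-4.6,0,0,-0.2,-4.6,0,0,-0.2,-4.6,0]

```text
clock: 18.35
position: [0.5542, -0.2686, 0.0112]
ee_rot: [0.0, 0.639, 0.769, 0.0]
contact_force: [-0.4, -0.1, -0.6]
width: -0.0002
gripper_force: 0.0
```

Request:
apply_moves:
  steps: [-0.05,0.25,0,0,-0.1,0.5,0,0,-0.14,0.75,0,0,-0.18,0.95,0,0,-0.2,1.1,0,0,-0.2,1.1,0,0,-0.2,1.1,0,0]

```text
clock: 18.93
position: [0.552, -0.2577, 0.011]
ee_rot: [0.0, 0.639, 0.769, 0.0]
contact_force: [0.1, -0.3, 0.3]
width: 0.0002
gripper_force: 0.0
```

Request:
apply_moves:
  steps: [-0.03,0.15,0,0,-0.05,0.3,0,0,-0.08,0.45,0,0,-0.1,0.6,0,0,-0.1,0.6,0,0,-0.1,0.6,0,0]

```text
clock: 19.43
position: [0.5517, -0.2549, 0.0112]
ee_rot: [0.003, 0.638, 0.77, -0.001]
contact_force: [-0.7, -8.8, -2.0]
width: 0.0005
gripper_force: 4.0
```

Request:
apply_moves:
  steps: [-0.03,0.15,0,0,-0.03,0.15,0,0,-0.03,0.15,0,0]

```text
clock: 19.68
position: [0.5518, -0.2549, 0.0114]
ee_rot: [0.004, 0.638, 0.77, -0.002]
contact_force: [-1.1, -11.1, -1.8]
width: 0.0006
gripper_force: 5.5
```

Request:
apply_moves:
  steps: [0.05,-0.4,0,0,0.1,-1,0,0,0.1,-1,3,0,0.1,-1,6,0,0,-5,9,0,0,-9,9,0,0,-12,9,0,0,-12,9,0]

```text
clock: 20.35
position: [0.5514, -0.3775, 0.102]
ee_rot: [0.003, 0.64, 0.768, -0.001]
contact_force: [0.4, 0.1, 0.5]
width: -0.0001
gripper_force: 0.0
```

```bash
python3 - <<'E'
from h import *
im=grab("top","t4"); crop(im,(355,185,445,255),8,"c4")
print(get_state()["position"])
E
```

```text
[ 0.55058058 -0.37353382  0.10098464]
```

View pics/c4.png

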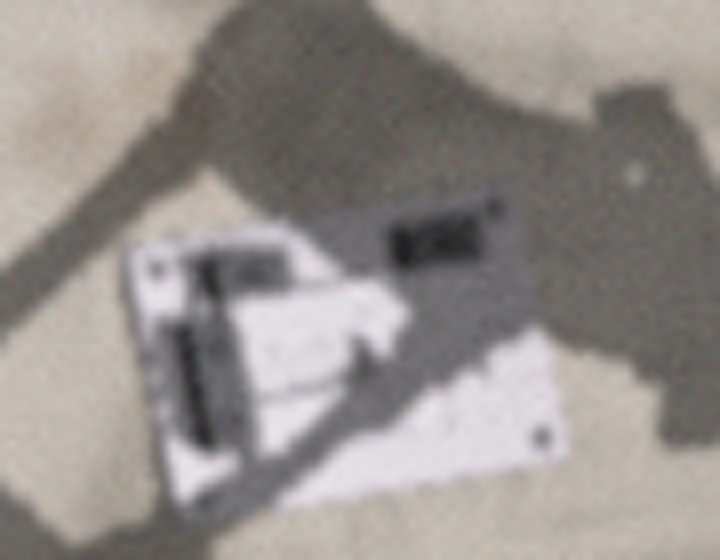

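Both shims look seated: the single slot runs from the end block at (245,340) to (365,355), and no second edge shows. Next I'll grip the pack.

Request:
apply_moves:
  steps: [-0.2,4,0,0,-0.4,8,0,0,-0.6,12,0,0,-0.9,16.5,0,0,-0.9,16.5,0,0,-0.9,16.5,-3,0,-0.9,16.5,-5,0,-0.9,16.5,-5,0]
  jaw: 75

```text
clock: 21.07
position: [0.5381, -0.2022, 0.0471]
ee_rot: [-0.005, 0.638, 0.77, -0.001]
contact_force: [-1.4, 0.9, -1.0]
width: 0.06
gripper_force: 0.0
```

Request:
apply_moves:
  steps: [0,0,0,0,0,0,0,0,0,0,0,0]

```text
clock: 21.32
position: [0.5425, -0.2058, 0.052]
ee_rot: [0.001, 0.639, 0.769, 0.0]
contact_force: [-0.1, 1.0, 0.1]
width: 0.0599
gripper_force: 0.0
```

Request:
apply_moves:
  steps: [0,-0.2,-2,0,0,-0.2,-3.8,0,0,-0.2,-4.5,0,0,-0.2,-4.5,0,0,-0.2,-4.5,0]

```text
clock: 21.73
position: [0.5419, -0.2076, 0.0064]
ee_rot: [0.0, 0.639, 0.769, 0.0]
contact_force: [0.5, -0.1, 0.2]
width: 0.0602
gripper_force: 0.0
```

Request:
apply_moves:
  steps: [0,0,0,0,0,0,0,0,0,0,0,0,0,0,0,0,0,0,0,0,0,0,0,0,0,0,0,0]
  jaw: 140
  newtons: 30

```text
clock: 22.32
position: [0.5415, -0.2079, 0.0072]
ee_rot: [0.001, 0.639, 0.769, -0.0]
contact_force: [-2.6, -2.1, 5.8]
width: 0.0492
gripper_force: 33.4
```

Request:
apply_moves:
  steps: [0,0,0,0,0,0,0,0,0,0,0.1,0,0,0,1,0,0,0,3,0,0,0,6,0,0,0,8,0,0,0,8,0]
  newtons: 60

```text
clock: 22.98
position: [0.545, -0.2083, 0.0906]
ee_rot: [0.005, 0.639, 0.769, 0.002]
contact_force: [1.3, -0.9, -2.3]
width: 0.0483
gripper_force: 65.1
```

Request:
apply_moves:
  steps: [0,4,0,-2,0,8,0,-4,0,12,0,-5.3,0,16,0,-5.3,0,20,0,-5.3,0,24,0,-5.3,0,28,0,-5.3,0,32,0,-5.3]

```text
clock: 23.65
position: [0.5404, 0.1151, 0.0848]
ee_rot: [-0.001, 0.674, 0.739, -0.0]
contact_force: [0.7, 0.1, -3.4]
width: 0.0485
gripper_force: 65.1
```

Request:
apply_moves:
  steps: [3,0.9,0,0,6,0.9,0,0,9.5,0.9,0,0,9.5,0.9,0,0,9.5,0.9,0,0,9.5,0.9,0,0]

```text
clock: 24.15
position: [0.635, 0.122, 0.0841]
ee_rot: [-0.002, 0.674, 0.739, -0.001]
contact_force: [-1.2, -0.2, -2.7]
width: 0.0483
gripper_force: 65.1
```

```bash
python3 - <<'E'
from h import *
im=grab("scene","s5"); t=grab("top","t5")
u,v=project("scene",[.6366,.1209,.06])[0].astype(int); print(u,v, get_state()["position"],get_state()["contact_force"])
u2,v2=project("top",[.6366,.1209,.06])[0].astype(int)
f=lambda i,u,v:cv2.resize(i[v-40:v+40,u-40:u+40],None,fx=5,fy=5,interpolation=cv2.INTER_CUBIC)
cv2.imwrite("pics/c5.png",np.hstack([f(im,u,v),f(t,u2,v2)]))
E
```

```text
269 219 [0.63473832 0.12177477 0.08489467] [-0.59706419 -0.23285405 -2.71323584]
```

View pics/c5.png

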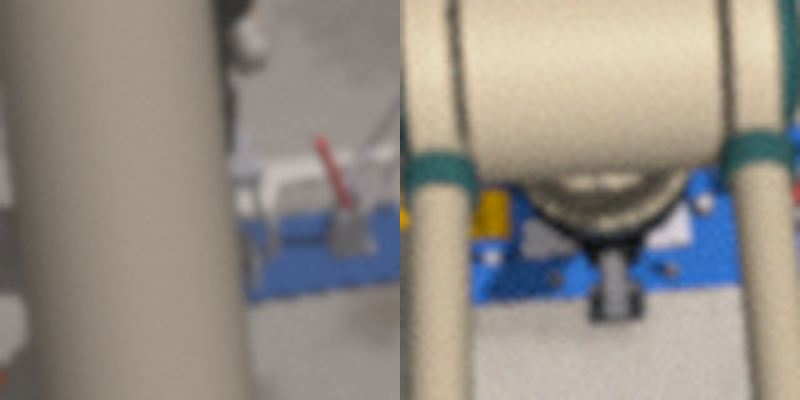

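The pack hangs over the anvil; its -y end shows at (670,225) between the dowels, but the arm hides most of it. Lowering now.

Request:
apply_moves:
  steps: [0,0,-2,0,0,0,-4,0,0,0,-5,0,0,0,-5.6,0,0,0,-5.6,0,0,0,-5.6,0,0,0,-5.6,0]

```text
clock: 24.83
position: [0.6374, 0.1218, 0.0309]
ee_rot: [0.001, 0.674, 0.739, 0.001]
contact_force: [0.8, 0.3, -3.6]
width: 0.048
gripper_force: 65.1
```

Request:
apply_moves:
  steps: [-0.1,-0.1,-0.3,0,-0.1,-0.1,-0.6,0,-0.1,-0.1,-0.9,0,-0.1,-0.1,-1.1,0,-0.1,-0.1,-1.2,0,-0.1,-0.1,-1.2,0]

```text
clock: 25.33
position: [0.6355, 0.1207, 0.0195]
ee_rot: [0.0, 0.674, 0.739, 0.0]
contact_force: [-2.2, -0.4, 6.2]
width: 0.0484
gripper_force: 66.2
```

Request:
apply_moves:
  steps: [0,0,0.05,0,0,0,0.05,0,0,0,0.05,0,0,0,0.05,0,0,0,0.05,0,0,0,2,0,0,0,6,0,0,0,9,0]
  jaw: 80

```text
clock: 26.0
position: [0.6354, 0.1207, 0.1087]
ee_rot: [-0.0, 0.674, 0.739, -0.0]
contact_force: [1.5, 0.5, 0.1]
width: 0.0585
gripper_force: 0.0
```

Request:
apply_moves:
  steps: [-4,0,2,0,-8,0,4,0,-12,0,6,0,-16,4,8,0,-20,8,10,0,-20,12,10,0,-20,16,10,0,-20,18,10,0]
  jaw: 255

```text
clock: 26.67
position: [0.4352, 0.2932, 0.2089]
ee_rot: [0.0, 0.674, 0.739, 0.001]
contact_force: [2.1, -0.2, -0.1]
width: -0.0001
gripper_force: 0.0
```

```bash
python3 - <<'E'
from h import *
t=grab("top","t6"); s=grab("scene","s6")
m,k=steel(t)
b,g,r=[cv2.resize(x,None,fx=k,fy=k,interpolation=cv2.INTER_CUBIC).astype(int) for x in cv2.split(t)]
z=np.zeros_like(m); z[178*k:206*k,252*k:300*k]=1
for q in rects(m*z,k,"top",.032,60): print(q)
print(get_state()["position"])
f=lambda i,u,v:cv2.resize(i[v-30:v+30,u-45:u+35],None,fx=5,fy=7,interpolation=cv2.INTER_CUBIC)
u,v=project("scene",[.6366,.1209,.03])[0].astype(int); u2,v2=project("top",[.6366,.1209,.03])[0].astype(int)
cv2.imwrite("pics/c6.png",np.hstack([f(s,u,v),f(t,u2,v2)]))
E
```

```text
(array([273., 191.]), [635.9, 120.8], [52.1, 81.4], 5.3)
[0.43578734 0.2976798  0.2082535 ]
```

View pics/c6.png

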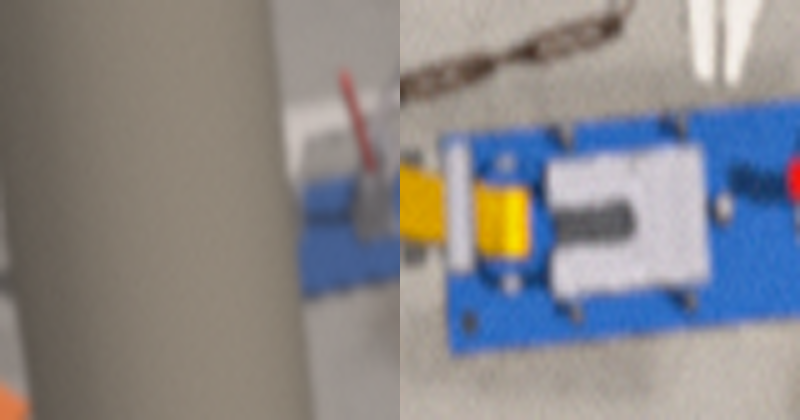

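The right panel shows the pack square and central on the anvil: flush edges, even dowel gaps, yaw 5.3°. Next is the yellow arm.

Request:
apply_moves:
  steps: [4,-0.5,0,0,8,-1,0,0,12,-2,0,0,16,-3,0,0,18.7,-3,0,0,18.7,-3,-3,0,18.7,-3,-6,0,18.7,-3,-8.3,0]

```text
clock: 27.43
position: [0.6275, 0.2745, 0.1319]
ee_rot: [-0.006, 0.676, 0.737, 0.015]
contact_force: [6.0, 14.1, 14.6]
width: 0.0002
gripper_force: 2.8
```

Request:
apply_moves:
  steps: [0,0,0,0,0,0,0,0,0,0,0,0]

```text
clock: 27.68
position: [0.6252, 0.2655, 0.1264]
ee_rot: [-0.001, 0.674, 0.739, 0.004]
contact_force: [-0.2, 7.6, 6.5]
width: -0.0003
gripper_force: 4.0
```

Request:
apply_moves:
  steps: [0.2,-1.5,0,0,0.35,-3.1,0.1,0,0.5,-4.8,0.6,0,0.7,-6.6,1.1,0,0.85,-8.1,1.0,0,0.95,-9.5,0.85,0,1.1,-11,0,0,1.25,-12.7,-0.95,0]

```text
clock: 28.35
position: [0.6366, 0.1341, 0.1146]
ee_rot: [0.0, 0.674, 0.739, 0.001]
contact_force: [0.3, 2.8, 1.1]
width: -0.0
gripper_force: 0.8
```

Request:
apply_moves:
  steps: [0.05,-0.8,-1.2,0,0.1,-1.6,-2.4,0,0.1,-1.9,-3.4,0,0.15,-2.1,-4.4,0,0.15,-2.1,-5.3,0,0.2,-2.2,-6,0,0.2,-2.2,-6.3,0,0.2,-2.2,-6.3,0]

```text
clock: 29.02
position: [0.6376, 0.1131, 0.0518]
ee_rot: [-0.0, 0.674, 0.739, -0.001]
contact_force: [-0.0, -0.0, 0.5]
width: 0.0002
gripper_force: 0.4
```

Little force so far, so press on down.

Request:
apply_moves:
  steps: [0,0,-0.1,0,0,0,-0.2,0,0,0,-0.3,0,0,0,-0.4,0,0,0,-0.4,0]

```text
clock: 29.43
position: [0.6378, 0.1132, 0.0514]
ee_rot: [0.001, 0.673, 0.739, 0.0]
contact_force: [-7.3, -2.6, 19.9]
width: 0.0
gripper_force: 9.6
```

Request:
apply_moves:
  steps: [0,0,3,0,0,0,7,0,0,0,11,0,0,0,15,0,0.4,-4,15,0,0.8,-8,15,0,1.2,-12,15,0,1.5,-16.6,15,0]

```text
clock: 30.1
position: [0.6532, -0.0489, 0.1982]
ee_rot: [0.0, 0.673, 0.74, 0.001]
contact_force: [0.1, 0.1, 0.4]
width: 0.0001
gripper_force: 0.0
```

Request:
apply_moves:
  steps: [0,-2,-2,0,0,-2,-5,0,0,-2,-8.5,0,0,-2,-8.5,0,0,-2,-8.5,0]

```text
clock: 30.52
position: [0.6514, -0.0679, 0.111]
ee_rot: [-0.002, 0.674, 0.739, -0.001]
contact_force: [0.2, 0.6, 0.4]
width: -0.0001
gripper_force: 0.0
```

```bash
python3 - <<'E'
from h import *
t=grab("top","t7"); s=grab("scene","s7")
print(get_state()["position"],get_state()["contact_force"])
f=lambda i,u,v:cv2.resize(i[v-40:v+30,u-30:u+50],None,fx=5,fy=7,interpolation=cv2.INTER_CUBIC)
u,v=project("scene",[.6366,.1,.05])[0].astype(int); u2,v2=project("top",[.6366,.1,.05])[0].astype(int)
cv2.imwrite("pics/c7.png",np.hstack([f(s,u,v),f(t,u2,v2)]))
E
```

```text
[ 0.65422486 -0.06818355  0.11456665] [0.78508966 0.54758354 1.00843812]
```

View pics/c7.png

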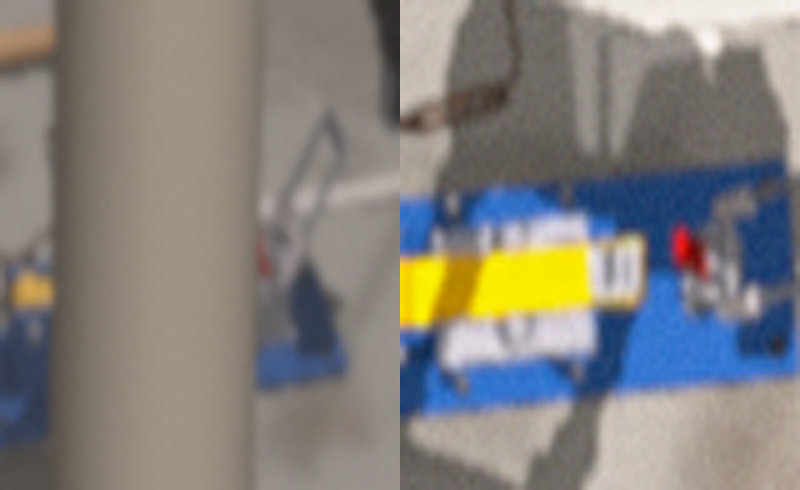

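The arm lies level across the pack, with the keeper at its end (620,270). The red lever is upright at (690,250). The loop is still leaning back towards -y. Next I'll push its bar over.

Request:
apply_moves:
  steps: [-0.15,1.5,0,0,-0.3,3,0,0,-0.4,4.5,0,0,-0.55,6,0,0,-0.65,7.2,0,0,-0.8,8.4,0,0,-0.9,9.6,0,0,-1,10.6,0,0]

```text
clock: 31.28
position: [0.6421, 0.0397, 0.1127]
ee_rot: [-0.0, 0.673, 0.739, -0.0]
contact_force: [0.0, -0.6, -0.7]
width: -0.0
gripper_force: 0.0
```

Request:
apply_moves:
  steps: [0,0.5,0,0,0,0.8,0,0,0,0.8,0,0,0,0,0,0,0,-1,0,0,0,-3,4,0,0,-6,8,0,0,-10,9,0]

```text
clock: 31.95
position: [0.6445, -0.055, 0.2037]
ee_rot: [0.002, 0.673, 0.739, 0.002]
contact_force: [1.4, -0.4, 0.8]
width: -0.0001
gripper_force: 0.0
```

```bash
python3 - <<'E'
from h import *
t=grab("top","t8"); s=grab("scene","s8")
print(get_state()["position"],get_state()["contact_force"])
f=lambda i,u,v:cv2.resize(i[v-30:v+30,u-25:u+55],None,fx=5,fy=7,interpolation=cv2.INTER_CUBIC)
u,v=project("scene",[.6366,.1,.05])[0].astype(int); u2,v2=project("top",[.6366,.1,.05])[0].astype(int)
cv2.imwrite("pics/c8.png",np.hstack([f(s,u,v),f(t,u2,v2)]))
E
```

```text
[ 0.64522135 -0.06220653  0.20378232] [ 0.38883323  0.38102141 -0.08195103]
```

View pics/c8.png

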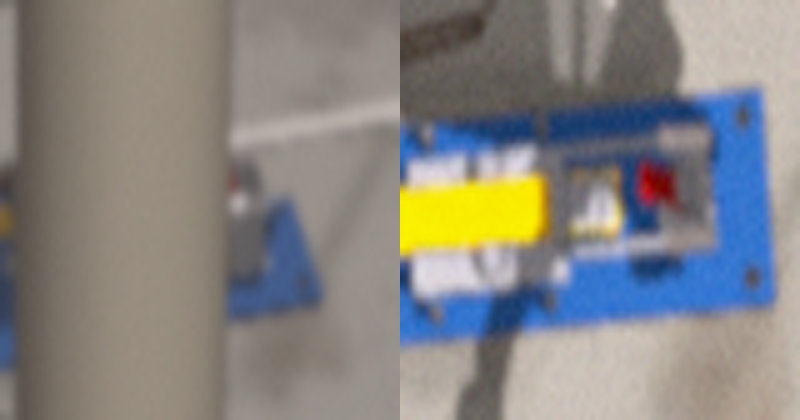

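The loop is over the keeper, with its bar across the arm at (555,215) on the hinge side and the red lever at (655,185) between the wires. Now the lever.

Request:
apply_moves:
  steps: [-0.1,4,0,0,-0.2,8,0,0,-0.3,12,0,0,-0.3,13.3,0,0,-0.3,13.3,-4,0,-0.3,13.3,-8,0,-0.3,13.3,-11.7,0,-0.3,13.3,-11.7,0]

```text
clock: 32.72
position: [0.6336, 0.0773, 0.0744]
ee_rot: [-0.006, 0.674, 0.739, -0.006]
contact_force: [-1.4, -0.1, -1.0]
width: -0.0001
gripper_force: 0.0
```

Request:
apply_moves:
  steps: [0,0,0,0,0,0,0,0]

```text
clock: 32.88
position: [0.6413, 0.0778, 0.0841]
ee_rot: [0.001, 0.674, 0.739, 0.001]
contact_force: [1.2, -0.2, 0.9]
width: -0.0003
gripper_force: 0.0
```

Request:
apply_moves:
  steps: [0.1,-1.5,0.1,0,0.2,-3,0.2,0,0.4,-4.7,0.3,0,0.5,-5.7,0.2,0,0.55,-6.6,0.1,0,0.65,-7.4,-0.3,0,0.7,-8.1,-0.7,0,0.75,-8.8,-1.3,0]

```text
clock: 33.55
position: [0.6482, -0.0103, 0.07]
ee_rot: [0.001, 0.674, 0.739, 0.001]
contact_force: [1.1, 0.5, 2.1]
width: -0.0002
gripper_force: 0.9
```

Request:
apply_moves:
  steps: [0.1,-0.6,-0.6,0,0.1,-0.9,-1.2,0,0.15,-1.2,-1.8,0,0.15,-1.3,-2.4,0,0.2,-1.4,-2.9,0,0.2,-1.4,-3.2,0,0.2,-1.4,-3.4,0,0.2,-1.4,-3.4,0]

```text
clock: 34.22
position: [0.6485, -0.0232, 0.0392]
ee_rot: [-0.0, 0.674, 0.739, -0.0]
contact_force: [-7.8, 0.1, 21.4]
width: -0.0005
gripper_force: 11.0
```

Request:
apply_moves:
  steps: [0,0,3,0,0,0,7,0,0,0,11,0,0,0,15,0,-4,-4,18,0,-8,-8,18,0,-12,-12,18,0,-15,-16,18,0]

```text
clock: 34.88
position: [0.5361, -0.1396, 0.2146]
ee_rot: [0.0, 0.673, 0.74, 0.0]
contact_force: [-0.9, -1.0, -0.4]
width: 0.0002
gripper_force: 0.0
```

```bash
python3 - <<'E'
from h import *
t=grab("top","t9"); s=grab("scene","s9")
print(get_state()["position"],get_state()["contact_force"])
f=lambda i,u,v:cv2.resize(i[v-30:v+30,u-45:u+55],None,fx=4,fy=6,interpolation=cv2.INTER_CUBIC)
u,v=project("scene",[.6366,.1,.05])[0].astype(int); u2,v2=project("top",[.6366,.1,.05])[0].astype(int)
cv2.imwrite("pics/c9.png",np.hstack([f(s,u,v),f(t,u2,v2)]))
E
```

```text
[ 0.53332723 -0.14291973  0.21421956] [ 0.99725963 -0.91701481 -0.22733421]
```

View pics/c9.png

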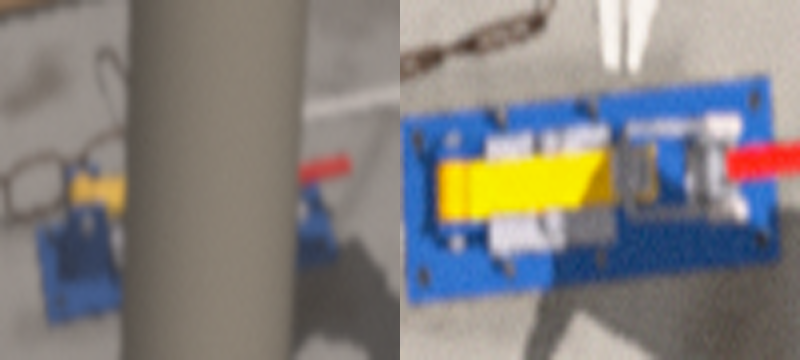

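The lever is down level (765,160), the loop bar is drawn against the keeper (630,175), and the pack is square under the arm and centred between the dowels. Nothing else appears moved, so I'll hand it in.

```bash
python3 -c "
from rig import *
print(sign_off())"
```

```text
the job is handed in; nothing more can be done
None
```

I squared two shims (the third was absent) in the corner, set the pack on the anvil, and clamped it with the loop hooked and the lever locked down; it was handed in at about 35 s.

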